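# Rack the sharpened tool holders in reverse order

### The job

The four tool holders came back from sharpening in the wooden carrier packed last pass first, but the steel rack must hold them first pass first: move them across in reverse order, each straight to its own cup, so that the left-most in the carrier becomes the right-most in the rack, and so on along the row. Lower each one until its flange rests flat on the rim of its cup, without dropping it in or tipping it over, and leave the glue bottle beside the rack undisturbed.

Things in the scene. Friction and masses are not known exactly. Their poses are not given: they have to be found in the camera images.
- holder_disc: Loose steel tool holder, 0.35 kg, with a slotting cutter: flat disc 38 mm over four brass teeth. Taper shank 57 mm down from the origin (30 mm across, 13 at the tip), flange 56 mm across and 10 thick, then a 44 mm cylinder with dark nut from 10 to 44 mm above the origin: grip it there. Cutter top at 65 mm. Origin: axis, underside of flange; z up, turn irrelevant. Starts in any carrier pocket.
- holder_straight: Loose steel tool holder, 0.35 kg, with a slim straight two-flute cutter, 14 mm across. Taper shank 57 mm down from the origin (30 mm across, 13 at the tip), flange 56 mm across and 10 thick, then a 44 mm cylinder with dark nut from 10 to 44 mm above the origin: grip it there. Cutter top at 66 mm. Origin: axis, underside of flange; z up, turn irrelevant. Starts in any carrier pocket.
- holder_vee: Loose steel tool holder, 0.35 kg, with a V-groove cutter: pale 26 mm cone, point up. Taper shank 57 mm down from the origin (30 mm across, 13 at the tip), flange 56 mm across and 10 thick, then a 44 mm cylinder with dark nut from 10 to 44 mm above the origin: grip it there. Cutter top at 68 mm. Origin: axis, underside of flange; z up, turn irrelevant. Starts in any carrier pocket.
- holder_roundover: Loose steel tool holder, 0.35 kg, with a round-over cutter: 34 mm foot, dark 16 mm bearing on top. Taper shank 57 mm down from the origin (30 mm across, 13 at the tip), flange 56 mm across and 10 thick, then a 44 mm cylinder with dark nut from 10 to 44 mm above the origin: grip it there. Cutter top at 66 mm. Origin: axis, underside of flange; z up, turn irrelevant. Starts in any carrier pocket.
- carrier: Wooden carrier, fixed, 70 mm deep (x), 290 mm long (y), top face 62 mm above the work surface, in front of or behind the steel rack. Its four 42 mm pockets, at y = +111, +37, -37, -111 mm (x = 0; left to right as the robot sees it), hold the holders at the start, flanges on the top face. Origin: centre of the underside; y to the robot's left within 0.25 rad, z up.
- cup_1: Black plastic cup, the left-most (robot's view) of four, 74 mm apart, in the fixed grey steel rack (70 x 290 mm). Round pocket 42 mm across, open below, in a 60 mm rim. Origin: centre of the rim's top face, 62 mm above the work surface; z up, y along the row to the robot's left, x across it. Holder home: flange on the rim, origins together within 6 mm of play.
- cup_2: Black plastic cup, the second from the left (robot's view) of four, 74 mm apart, in the fixed grey steel rack (70 x 290 mm). Round pocket 42 mm across, open below, in a 60 mm rim. Origin: centre of the rim's top face, 62 mm above the work surface; z up, y along the row to the robot's left, x across it. Holder home: flange on the rim, origins together within 6 mm of play.
- cup_3: Black plastic cup, the third from the left (robot's view) of four, 74 mm apart, in the fixed grey steel rack (70 x 290 mm). Round pocket 42 mm across, open below, in a 60 mm rim. Origin: centre of the rim's top face, 62 mm above the work surface; z up, y along the row to the robot's left, x across it. Holder home: flange on the rim, origins together within 6 mm of play.
- cup_4: Black plastic cup, the right-most (robot's view) of four, 74 mm apart, in the fixed grey steel rack (70 x 290 mm). Round pocket 42 mm across, open below, in a 60 mm rim. Origin: centre of the rim's top face, 62 mm above the work surface; z up, y along the row to the robot's left, x across it. Holder home: flange on the rim, origins together within 6 mm of play.
- glue_bottle: Yellow glue bottle with a black nozzle cap, 50 mm across, 106 mm tall, loose, standing on the work surface left of the steel rack, 67 mm from the axis of cup_1. Origin at the centre of its underside, z up. Not to be disturbed. Beyond the racks, planks lean over the far edge of the surface: come in from the robot side.

How it is judged:
At the end, for the whole second after the job is handed in: Each of the four cups holds one tool holder, in the reverse of the carrier's order (a holder set in a wrong cup fails at once), home on the rim (origins within 10 mm), upright within 0.1 rad, at rest and released; the glue bottle stands within 30 mm of where it was (distance between any of holder_disc, holder_straight, holder_vee, holder_roundover and cup_1 below 0.01 m and distance between any of holder_disc, holder_straight, holder_vee, holder_roundover and cup_2 below 0.01 m and distance between any of holder_disc, holder_straight, holder_vee, holder_roundover and cup_3 below 0.01 m and distance between any of holder_disc, holder_straight, holder_vee, holder_roundover and cup_4 below 0.01 m and angle between each of holder_disc, holder_straight, holder_vee, holder_roundover's own z axis and vertical below 0.1 rad and linear speed of each of holder_disc, holder_straight, holder_vee, holder_roundover below 0.02 m/s and distance of glue_bottle from where it was at the start of the episode below 0.03 m and angle between glue_bottle's own z axis and vertical below 0.3 rad); the robot touches nothing.
It fails at once if the glue bottle is shifted by more than 30 mm or knocked over (not (distance of glue_bottle from where it was at the start of the episode below 0.03 m and angle between glue_bottle's own z axis and vertical below 0.3 rad)).
It fails at once if a holder is tipped over (more than about 45 degrees) (angle between any of holder_disc, holder_straight, holder_vee, holder_roundover's own z axis and vertical above 0.8 rad).
It fails at once if a holder is dropped or slammed into a cup (faster than 0.6 m/s within 40 mm of its seat) ((linear speed of holder_disc above 0.6 m/s and (distance between holder_disc and cup_1 below 0.04 m or distance between holder_disc and cup_2 below 0.04 m or distance between holder_disc and cup_3 below 0.04 m or distance between holder_disc and cup_4 below 0.04 m)) or (linear speed of holder_straight above 0.6 m/s and (distance between holder_straight and cup_1 below 0.04 m or distance between holder_straight and cup_2 below 0.04 m or distance between holder_straight and cup_3 below 0.04 m or distance between holder_straight and cup_4 below 0.04 m)) or (linear speed of holder_vee above 0.6 m/s and (distance between holder_vee and cup_1 below 0.04 m or distance between holder_vee and cup_2 below 0.04 m or distance between holder_vee and cup_3 below 0.04 m or distance between holder_vee and cup_4 below 0.04 m)) or (linear speed of holder_roundover above 0.6 m/s and (distance between holder_roundover and cup_1 below 0.04 m or distance between holder_roundover and cup_2 below 0.04 m or distance between holder_roundover and cup_3 below 0.04 m or distance between holder_roundover and cup_4 below 0.04 m))).
It fails at once if a holder is put home in a wrong cup: one whose mirror pocket in the carrier (1st from the left for cup_4, 2nd for cup_3, 3rd for cup_2, 4th for cup_1) still has its own holder in it ((distance between any of holder_disc, holder_straight, holder_vee, holder_roundover and cup_4 below 0.01 m and ((distance of holder_disc from where it was at the start of the episode below 0.012 m and y of holder_disc in the frame of carrier between 0.074 and 0.15 m) or (distance of holder_straight from where it was at the start of the episode below 0.012 m and y of holder_straight in the frame of carrier between 0.074 and 0.15 m) or (distance of holder_vee from where it was at the start of the episode below 0.012 m and y of holder_vee in the frame of carrier between 0.074 and 0.15 m) or (distance of holder_roundover from where it was at the start of the episode below 0.012 m and y of holder_roundover in the frame of carrier between 0.074 and 0.15 m))) or (distance between any of holder_disc, holder_straight, holder_vee, holder_roundover and cup_3 below 0.01 m and ((distance of holder_disc from where it was at the start of the episode below 0.012 m and y of holder_disc in the frame of carrier between 0 and 0.074 m) or (distance of holder_straight from where it was at the start of the episode below 0.012 m and y of holder_straight in the frame of carrier between 0 and 0.074 m) or (distance of holder_vee from where it was at the start of the episode below 0.012 m and y of holder_vee in the frame of carrier between 0 and 0.074 m) or (distance of holder_roundover from where it was at the start of the episode below 0.012 m and y of holder_roundover in the frame of carrier between 0 and 0.074 m))) or (distance between any of holder_disc, holder_straight, holder_vee, holder_roundover and cup_2 below 0.01 m and ((distance of holder_disc from where it was at the start of the episode below 0.012 m and y of holder_disc in the frame of carrier between -0.074 and 0 m) or (distance of holder_straight from where it was at the start of the episode below 0.012 m and y of holder_straight in the frame of carrier between -0.074 and 0 m) or (distance of holder_vee from where it was at the start of the episode below 0.012 m and y of holder_vee in the frame of carrier between -0.074 and 0 m) or (distance of holder_roundover from where it was at the start of the episode below 0.012 m and y of holder_roundover in the frame of carrier between -0.074 and 0 m))) or (distance between any of holder_disc, holder_straight, holder_vee, holder_roundover and cup_1 below 0.01 m and ((distance of holder_disc from where it was at the start of the episode below 0.012 m and y of holder_disc in the frame of carrier between -0.15 and -0.074 m) or (distance of holder_straight from where it was at the start of the episode below 0.012 m and y of holder_straight in the frame of carrier between -0.15 and -0.074 m) or (distance of holder_vee from where it was at the start of the episode below 0.012 m and y of holder_vee in the frame of carrier between -0.15 and -0.074 m) or (distance of holder_roundover from where it was at the start of the episode below 0.012 m and y of holder_roundover in the frame of carrier between -0.15 and -0.074 m)))).
It also fails if it takes over 88 s, if anything falls off the work surface, if the arm or the gripper's body presses on something with over 40 N, if the wrist force passes 120 N, or if a joint passes its speed limit or range.

### The arm

A 7-joint arm with a two-finger parallel gripper is mounted at the origin on a cart in front of the work surface, level with it; the furniture and walls round the work are solid. World frame = base frame: x ahead of the robot, y to its left, z up, the work surface at z = 0. Lengths are in m, angles in rad, forces in N, time in s.
With the tool pointing down it reaches from about 0.425 to 0.875 m from the base axis. Payload 8.4 kg.
Tool frame: the origin (TCP) lies at the very end of the fingers, on their centre line; the grasp point (between the pads) lies 19 mm behind it (manip.grip_depth is the z of the grasp point in the tool frame, in m); z points along the fingers, y is the line along which they close (so a half turn about z gives the same grasp; the last joint's range is limited). The gripper opens to 87 mm and grips with 3 to 60 N. Pads are 19 mm wide; open, the fingers measure 117 mm over their backs; the gripper's body (75 mm by 190 mm) begins 51 mm behind the grasp point.
Start: joints at [-1.434, 0.333, 0.04, 1.465, -0.013, 1.343, -0.059], TCP at [0.152, 0.632, 0.194] pointing down, gripper open.
Joint ranges: [-2.58, 2.58], [-0.38, 2.09], [-1.3, 1.39], [0.25, 2.4], [-1.5, 4.64], [0.08, 2.09], [-2.65, 2.65]. Speed limits (rad/s): [2.22, 2.22, 2.79, 2.79, 3.14, 3.14, 3.14].

### API

Orientations are given as [roll, pitch, yaw] about the fixed x, y, z axes, in that order (R = Rz(yaw) Ry(pitch) Rx(roll)).
In Python, from bench import manip gives the robot as it stands.
- The arm moves only by the tool step_arm, never from a script. Its argument "targets" is a list of rows, each a list of 3 entries, a list of its own where there are three numbers: the closure, from -1 (fully open) to 1 (shut), then the shift along the tool's x, y, z in parts of the range, where 1.0 means 500 mm, then the turn about the tool's z in normalised numbers (1 is 120 degrees). A call has 1 to 12 rows; each row is the pose to reach, as a shift and turn from the pose commanded when the call began, along the tool's axes at that moment; what a row does not reach only later rows make up. A row lasts 1/8 s, in which the tool goes at most 62.5 mm and 10.7 degrees, less where a joint would pass 70% of its speed; a pose out of reach is approached as far as the arm can. No shift or turn number may pass 1 either way. A call with a gripper value outside its range is refused whole. The fingers move at their own pace and stop on an object; "force" is the grip in N (left out, the last holds). Time passes only in rows, so rows that repeat a pose let the fingers close. It gives the time, the measured TCP pose, the force, the opening and the grip force at its end, in the units of the state.
- manip.read_state(): the state, without advancing time (a new reading comes with each control period).
- manip.grab_frame(name): name is "scene" or "top" or "wrist"; returns a dict with "image" (480x640x3 uint8, red, green, blue), "fx", "fy", "cx", "cy" (pixels), "position" and "orientation" of the camera in the world. Camera axes: x right, y up, looking along -z (the intrinsics and any distortion apply to the point x, -y, -z); pixel columns grow to the right and rows downward; lengths in m; the calibration is good to about 2 mm. A picture is of the moment at which its call begins. There is no depth.
- manip.finish_job(): hands the job in; it is judged then, once.
The state is a dict: "t": time; "joints": joint angles; "joint_vel": joint speeds; "joint_efforts": joint torques, N m; "ee_pos": TCP position; "orientation": TCP orientation; "force": force on the tool from outside, world axes, zero at the start; "wrist_torque": the same for the moment, N m; "width": finger opening in m; "grasp_force": force on a finger pad.
Only numpy, scipy, OpenCV 4.12 (cv2) and the standard library are available. Lean on these libraries where they do the work, as an engineer would, in place of code of your own. Each camera call takes 0.05 s, during which the arm holds its last target. There are 200 camera calls.

## Working session

There is one attempt and no reset: what is moved stays moved. The work goes in short steps, Python scripts to look and compute and a tool call to move; the robot and the scene stay as the last step left them, time stands still between calls to the robot, and variables do not carry over. Pictures are saved under pics/ and viewed, at most 14 in all, crops included, and the job is handed in when it is done.

Besides the shell and the picture viewer there is one more tool, called after "Call:" in YAML: its name, and indented under it one key for each argument. step_arm: Moves the arm, as the interface text tells. Its arguments: {"type":"object","properties":{"targets":{"type":"array"},"force":{"type":"number"}},"required":["targets"]}

```bash
mkdir -p pics; ls; python3 - <<'E'
from bench import manip
import cv2,json
s=manip.read_state(); print(s)
for n in("scene","top"):
    f=manip.grab_frame(n); cv2.imwrite(f"pics/{n}0.png",f["image"][:,:,::-1])
    print(n,{k:f[k] for k in f if k!="image"})
E
```

```text
pics
{'t': 0.0, 'joints': array([-1.43417541,  0.33388338,  0.03990414,  1.46624985, -0.01340026,
        1.34328596, -0.05848893]), 'joint_vel': array([-3.98430315e-04, -7.35198516e-04,  9.46694907e-05, -5.56303843e-04,
        7.54906281e-04, -8.46298220e-04, -3.53431748e-04]), 'joint_efforts': array([ 1.14459936e-04, -6.56365800e+01,  1.33494135e+00, -4.03799379e+01,
       -5.99663705e-02,  4.48121689e-02,  1.47710416e-04]), 'ee_pos': array([0.15179966, 0.63151386, 0.193188  ]), 'orientation': array([-3.14003661e+00,  1.15026228e-04,  2.90573723e+00]), 'force': array([ 0.25881067, -0.10152634,  0.37130529]), 'wrist_torque': array([-0.00127978,  0.00337709,  0.04175257]), 'grasp_force': 0.0, 'width': 0.08662757323825382}
scene {'fx': 520.3485869310815, 'fy': 520.3485869310815, 'cx': 328.39562695013535, 'cy': 232.83519196656098, 'position': array([0.10072211, 0.48587583, 0.68563201]), 'orientation': array([ 0.7723792 , -0.00370142, -2.32414118])}
top {'fx': 453.5778395669842, 'fy': 453.5778395669842, 'cx': 321.6842103304124, 'cy': 238.3953014035844, 'position': array([0.37301662, 0.07616656, 0.90366432]), 'orientation': array([ 0.17692297,  0.01955229, -1.55377534])}
```

View pics/top0.png

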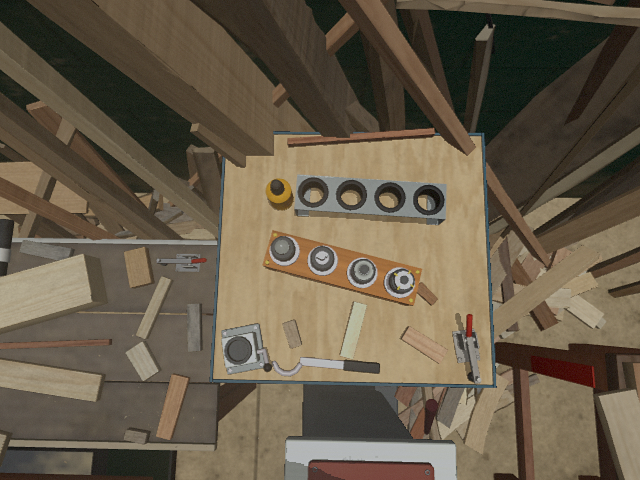

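View pics/scene0.png

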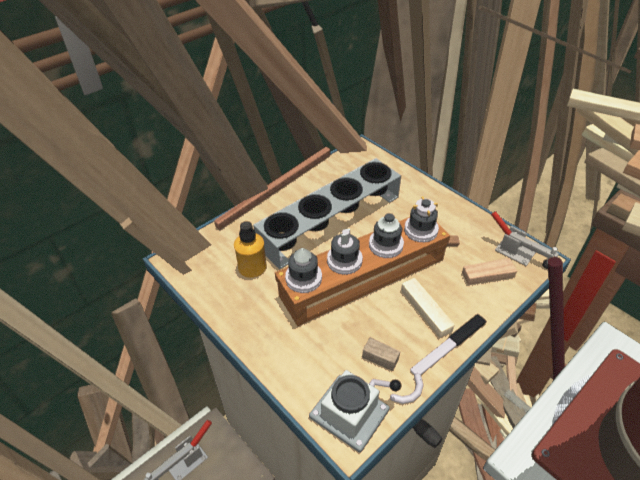

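The top view shows the rack at the far side, with cups at about (313,192), (351,193), (390,196) and (429,199). The carrier is nearer and tilted, with holders at (284,249), (322,260), (362,271) and (402,282). The glue bottle is at (278,192). In the scene view the holders run, left to right, vee, straight, roundover(?), disc.

```bash
cat > h.py <<'E'
import numpy as np,cv2
from scipy.spatial.transform import Rotation as R
from bench import manip
def grab(n,save=None):
    f=manip.grab_frame(n)
    if save: cv2.imwrite(f"pics/{save}.png",f["image"][:,:,::-1])
    return f
def cast(f,uv,z):
    uv=np.atleast_2d(uv).astype(float)
    d=np.c_[(uv[:,0]-f["cx"])/f["fx"],-(uv[:,1]-f["cy"])/f["fy"],-np.ones(len(uv))]
    d=d@R.from_euler("xyz",f["orientation"]).as_matrix().T
    p=np.asarray(f["position"]); return p+d*((z-p[2])/d[:,2])[:,None]
def proj(f,P):
    c=(np.atleast_2d(P)-f["position"])@R.from_euler("xyz",f["orientation"]).as_matrix()
    return np.c_[f["cx"]+f["fx"]*c[:,0]/-c[:,2],f["cy"]+f["fy"]*c[:,1]/c[:,2]]
def rectify(f,z,x0,x1,y0,y1,mm=1.0):
    # metric picture of plane z: row = x1-x, col = y1-y, mm per pixel
    Q=np.float32([[x1,y1,z],[x1,y0,z],[x0,y0,z],[x0,y1,z]]);k=1000/mm
    W,H=int((y1-y0)*k),int((x1-x0)*k)
    M=cv2.getPerspectiveTransform(np.float32(proj(f,Q)),np.float32([[0,0],[W,0],[W,H],[0,H]]))
    return cv2.warpPerspective(f["image"],M,(W,H),flags=cv2.INTER_CUBIC)
E
python3 - <<'E'
from h import *
f=grab("top"); im=f["image"]; hsv=cv2.cvtColor(im,cv2.COLOR_RGB2HSV)
# rack: black rings
g=cv2.cvtColor(im,cv2.COLOR_RGB2GRAY)
for u,v in[(313,192),(351,193),(390,196),(429,199),(284,249),(322,260),(362,271),(402,282),(340,215),(300,270),(278,192)]:
    print((u,v),cast(f,(u,v),.062)[0].round(3), im[v,u],hsv[v,u])
k=rectify(f,.062,.40,.76,-.16,.32,.6)
cv2.imwrite("pics/rect.png",k[:,:,::-1])
E
```

```text
(313, 192) [0.614 0.113 0.062] [177 157 122] [ 19  79 177]
(351, 193) [0.612 0.04  0.062] [167 144 108] [ 18  90 167]
(390, 196) [ 0.607 -0.034  0.062] [110  94  71] [ 18  90 110]
(429, 199) [ 0.602 -0.108  0.062] [83 86 84] [70  9 86]
(284, 249) [0.502 0.166 0.062] [133 132 126] [ 26  13 133]
(322, 260) [0.482 0.094 0.062] [98 92 88] [12 26 98]
(362, 271) [0.463 0.019 0.062] [88 86 83] [18 14 88]
(402, 282) [ 0.443 -0.055  0.062] [80 78 76] [15 13 80]
(340, 215) [0.569 0.061 0.062] [123 105  81] [ 17  87 123]
(300, 270) [0.463 0.135 0.062] [170 122  71] [ 15 149 170]
(278, 192) [0.613 0.181 0.062] [60 51 43] [14 72 60]
```

View pics/rect.png

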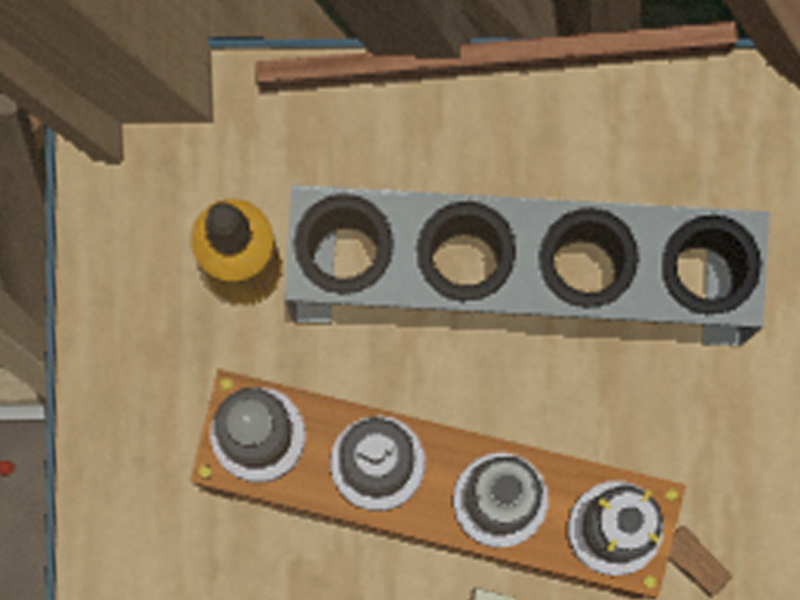

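The rectified view (0.6 mm/px at z=62 mm) shows cup rings near (344,243), (466,250), (588,257) and (711,264). The holders left to right are vee, straight, roundover and disc. Next I'll take precise fits, and check plank clearance in the scene view.

```bash
python3 - <<'E'
from h import *
f=grab("top"); s=grab("scene")
def w(c,r,mm=.3): return np.array([.76-r*mm/1000,.32-c*mm/1000])
# cups: dark rings on z=.062 
k=rectify(f,.062,.40,.76,-.16,.32,.3); g=cv2.cvtColor(k,cv2.COLOR_RGB2GRAY); hsv=cv2.cvtColor(k,cv2.COLOR_RGB2HSV)
C=[]
for c,r in[(344,243),(466,250),(588,257),(711,264)]:
    c*=2;r*=2; m=np.zeros_like(g); cv2.circle(m,(c,r),112,255,-1)
    m&=((g<75)*255).astype(np.uint8)
    ct=max(cv2.findContours(m,cv2.RETR_EXTERNAL,cv2.CHAIN_APPROX_NONE)[0],key=lambda a:len(a))
    e=cv2.fitEllipse(cv2.convexHull(ct)); C.append(w(*e[0])); print("cup",C[-1].round(4),np.round(np.array(e[1])*.3,1))
C=np.array(C); d=np.polyfit([111,37,-37,-111],C,1); print("rack yaw",np.arctan2(-d[0,0],d[0,1]),"centre",d[1],"pitch",np.hypot(*d[0]))
# carrier: orange top
m=cv2.inRange(hsv,(5,120,100),(18,255,255)); m[:600]=0
m=cv2.morphologyEx(m,cv2.MORPH_OPEN,np.ones((7,7)))
ct=max(cv2.findContours(m,cv2.RETR_EXTERNAL,cv2.CHAIN_APPROX_NONE)[0],key=cv2.contourArea)
b=cv2.minAreaRect(ct); print("carrier",w(*b[0]).round(4),np.array(b[1])*.3,b[2])
# flanges at z=.072
k2=rectify(f,.072,.40,.76,-.16,.32,.3); g2=cv2.cvtColor(k2,cv2.COLOR_RGB2HSV)
m=cv2.inRange(g2,(0,0,0),(179,70,255)); m=cv2.morphologyEx(m,cv2.MORPH_OPEN,np.ones((5,5)))
F=[]
for c,r in[(257,434),(377,463),(500,499),(616,528)]:
    mm=np.zeros_like(m); cv2.circle(mm,(2*c,2*r),115,255,-1)
    ct=max(cv2.findContours(m&mm,cv2.RETR_EXTERNAL,cv2.CHAIN_APPROX_NONE)[0],key=cv2.contourArea)
    e=cv2.fitEllipse(cv2.convexHull(ct)); F.append(w(*e[0])); print("flange",F[-1].round(4),np.round(np.array(e[1])*.3,1))
F=np.array(F); d=np.polyfit([111,37,-37,-111],F,1); print("car yaw",np.arctan2(-d[0,0],d[0,1]),"centre",d[1],np.hypot(*d[0]), (np.outer([111,37,-37,-111],d[0])+d[1]).round(4).tolist())
a=cv2.resize(s["image"][0:300,100:420],None,fx=1.8,fy=1.8,interpolation=cv2.INTER_CUBIC)
b=cv2.resize(f["image"][0:240,180:520],(576*1,540*576//640*1)) 
cv2.imwrite("pics/pl.png",a[:,:,::-1])
b=cv2.resize(f["image"][0:300,170:520],None,fx=2,fy=2,interpolation=cv2.INTER_CUBIC); cv2.imwrite("pics/plt.png",b[:,:,::-1])
E
```

```text
cup [0.6138 0.1138] [58.2 59.3]
cup [0.6094 0.0403] [58.9 59.7]
cup [ 0.6055 -0.0332] [58.7 59.7]
cup [ 0.6012 -0.1068] [58.9 60.2]
rack yaw -0.056457413350048016 centre [0.60748854 0.00353925] pitch 0.0009951564575956034
carrier [0.4691 0.057 ] [291.41975098  72.71331024] 13.895726203918457
flange [0.4979 0.1643] [56.3 56.6]
flange [0.481  0.0934] [56.4 56.6]
flange [0.4591 0.0204] [56.1 56.7]
flange [ 0.4423 -0.0477] [56.1 56.8]
car yaw -0.25978665936865686 centre [0.47006542 0.05759465] 0.0009915064697280335 [[0.4983, 0.164], [0.4795, 0.093], [0.4606, 0.0221], [0.4418, -0.0488]]
```

View pics/pl.png

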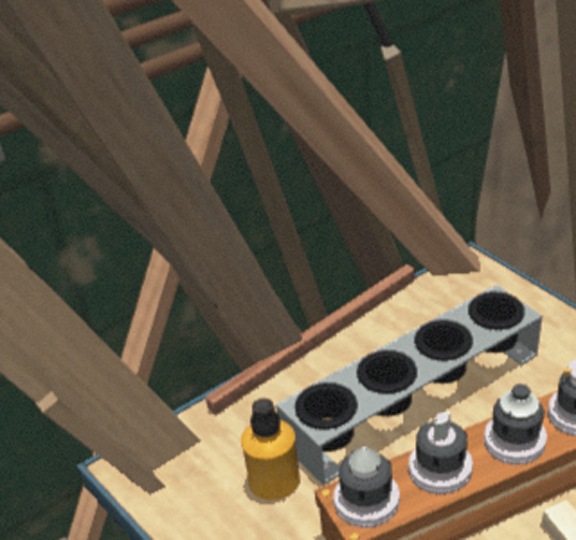

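View pics/plt.png

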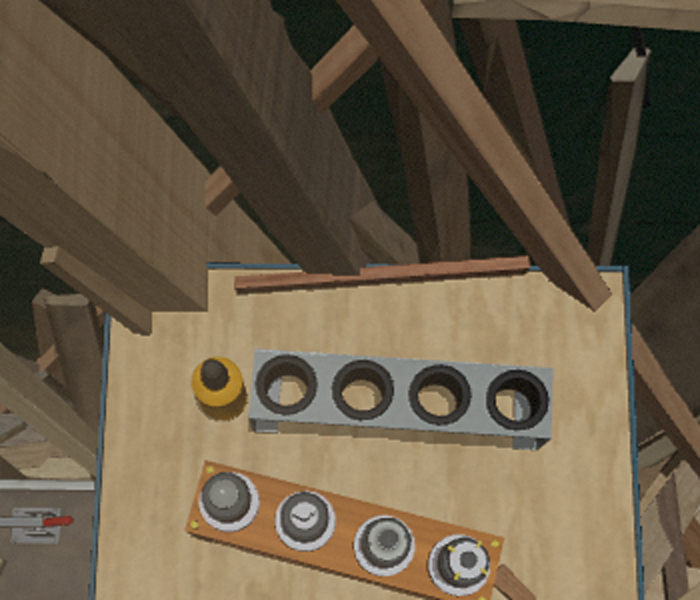

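The plank tips are visible in both views: left tip at scene crop (200,437) / top crop (207,308), right tip at (478,265) / (610,295). I'll triangulate them, and compute the first moves.

```bash
cat >> h.py <<'E'
def tri(fa,a,fb,b):
    A=[];B=[]
    for f,uv in((fa,a),(fb,b)):
        p=np.asarray(f["position"]);d=cast(f,uv,0)[0]-p;d/=np.linalg.norm(d);P=np.eye(3)-np.outer(d,d);A.append(P);B.append(P@p)
    return np.linalg.lstsq(np.vstack(A),np.hstack(B),rcond=None)[:2]
def delta(target,yaw,z):
    # needed shift in mm along current tool axes and turn in deg about tool z
    s=manip.read_state();M=R.from_euler("xyz",s["orientation"]).as_matrix()
    d=M.T@(np.r_[target,z]-s["ee_pos"])*1000
    t=(s["orientation"][2]-yaw+np.pi)%(2*np.pi)-np.pi
    print("t",s["t"],"shift",d.round(1),"turn",np.degrees(t).round(2)); return d,t
E
python3 - <<'E'
from h import *
f=grab("top"); s=grab("scene")
for n,a,b in[("L1",(200,437),(207,308)),("L2",(162,487),(152,330)),("R1",(478,265),(610,295)),("R2",(435,272),(597,310)),("M",(300,340),(355,272)),("M2",(250,360),(305,270)),
  ("nozzle",(264,405),(214,368))]:
    p,r=tri(s,np.array(a)/1.8+[100,0],f,np.array(b)/2+[170,0]); print(n,p.round(3))
delta([.48,.12],-.258+np.pi/2,.194)
delta([.4983,.164],-.258+np.pi/2,.20)
delta([.4418,-.0488],-.258+np.pi/2,.20)
E
```

```text
L1 [0.712 0.2   0.001]
L2 [ 0.691  0.259 -0.011]
R1 [ 0.735 -0.225 -0.014]
R2 [ 0.741 -0.194 -0.016]
M [0.746 0.045 0.017]
M2 [0.753 0.101 0.015]
nozzle [0.617 0.178 0.101]
t 0.35 shift [-438.7 -421.1    0. ] turn 91.27
t 0.35 shift [-446.2 -374.    -6. ] turn 91.27
t 0.35 shift [-441.  -594.1   -5.9] turn 91.27
```

The rows are not in the units I measure in: shifts go in shares of 500 mm and turns go in shares of 120 degrees. I convert before sending: -446 mm / 500 = -0.892, -374 mm / 500 = -0.748, 91 degrees / 120 = 0.7583.

Call:
step_arm:
  targets:
    - [-1,[-0.082,-0.068,-0.002],0.0667]
    - [-1,[-0.162,-0.136,-0.002],0.1375]
    - [-1,[-0.244,-0.204,-0.004],0.2083]
    - [-1,[-0.324,-0.272,-0.004],0.275]
    - [-1,[-0.406,-0.34,-0.006],0.3458]
    - [-1,[-0.486,-0.408,-0.006],0.4167]
    - [-1,[-0.568,-0.476,-0.008],0.4833]
    - [-1,[-0.65,-0.544,-0.008],0.55]
    - [-1,[-0.732,-0.612,-0.01],0.6208]
    - [-1,[-0.812,-0.68,-0.01],0.6917]
    - [-1,[-0.892,-0.748,-0.012],0.7583]
    - [-1,[-0.892,-0.748,-0.012],0.7583]
  force: 25

```text
t: 1.85
ee_pos: [0.5002, 0.1598, 0.2005]
orientation: [3.14, 0.001, 1.309]
force: [-0.1, 0.6, -0.3]
width: 0.0873
grasp_force: 0.0
```

```bash
python3 - <<'E'
from h import *
s=manip.read_state(); print(s["joints"].round(3),s["ee_pos"],s["orientation"],s["force"])
delta([.4979,.1643],-.25+np.pi/2,.076)
w=grab("wrist","w1")
print({k:w[k] for k in w if k!="image"})
print(proj(w,[[.4979,.1643,.072],[.481,.0934,.072]]).round(0))
E
```

```text
[-0.926  0.066  0.562  1.782 -0.035  1.302 -0.617] [0.50024893 0.15978323 0.2004677 ] [3.14008601e+00 5.05621880e-04 1.30881370e+00] [-0.10718382  0.58464308 -0.29184035]
t 1.85 shift [  3.8  -3.6 124.5] turn -0.69
{'fx': 406.30763391203084, 'fy': 406.30763391203084, 'cx': 327.34688934531135, 'cy': 235.16396731438806, 'position': array([0.52090784, 0.24229965, 0.3921044 ]), 'orientation': array([-0.3107932 , -0.00163688, -0.26149448])}
[[324. 210.]
 [327. 292.]]
```

View pics/w1.png

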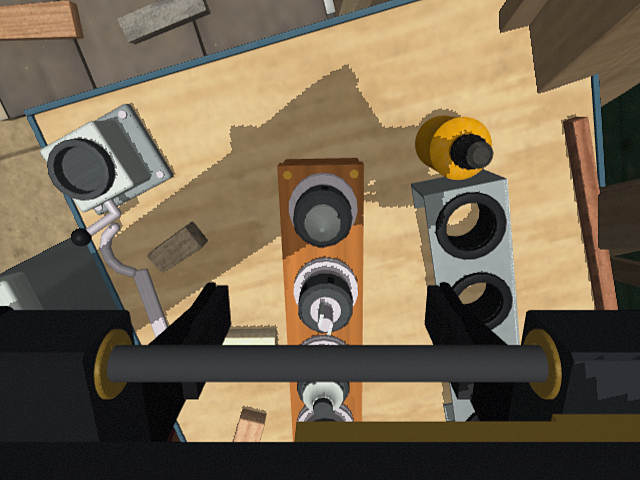

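The wrist view shows the left holder's flange centred near (322,209), against a prediction of (324,210), so the measurement agrees to about 1–2 mm. I'll descend partway and re-check for lag.

To row units: 50 mm / 500 = 0.1, 40 mm / 500 = 0.08.

Call:
step_arm:
  targets:
    - [-1,[0,0,0.04],0]
    - [-1,[0,0,0.08],0]
    - [-1,[0,0,0.1],0]
    - [-1,[0,0,0.1],0]

```text
t: 2.4
ee_pos: [0.4974, 0.1647, 0.1497]
orientation: [-3.141, 0.001, 1.319]
force: [-0.3, -0.6, 0.3]
width: 0.087
grasp_force: 0.0
```

```bash
python3 - <<'E'
from h import *
print(manip.read_state()["joint_vel"].round(3))
delta([.4979,.1643],-.25+np.pi/2,.076)
E
```

```text
[ 0.002 -0.011  0.005 -0.024  0.004  0.01  -0.006]
t 2.4 shift [-0.2  0.6 73.7] turn -0.1
```

To row units: 73.5 mm / 500 = 0.147, 60 mm / 500 = 0.12.

Call:
step_arm:
  targets:
    - [-1,[0,0.001,0.06],0]
    - [-1,[0,0.001,0.12],0]
    - [-1,[0,0.001,0.147],0]
    - [-1,[0,0.001,0.147],0]
    - [-1,[0,0.001,0.147],0]
    - [1,[0,0.001,0.147],0]
    - [1,[0,0.001,0.147],0]
    - [1,[0,0.001,0.147],0]
    - [1,[0,0.001,0.147],0]
    - [1,[0,0.001,0.147],0]
    - [1,[0,0.001,0.147],0]
  force: 25

```text
t: 3.78
ee_pos: [0.4987, 0.1641, 0.0767]
orientation: [3.142, -0.0, 1.318]
force: [-0.7, -1.4, 28.6]
width: 0.0393
grasp_force: 15.8
```

```bash
python3 - <<'E'
from h import *
s=manip.read_state(); print(s["force"],s["wrist_torque"],s["width"],s["grasp_force"],s["ee_pos"])
f=grab("scene"); cv2.imwrite("pics/g1.png",cv2.resize(f["image"][120:360,180:500],None,fx=2,fy=2,interpolation=cv2.INTER_CUBIC)[:,:,::-1])
s=manip.read_state(); print(s["force"],s["wrist_torque"],s["width"],s["grasp_force"],s["ee_pos"])
E
```

```text
[-0.74033229 -1.42039592 28.64114392] [-0.16134662  0.44900171 -0.01578076] 0.03926303594984369 15.77564976643771 [0.49869615 0.16406441 0.07668966]
[-1.58269221 -0.32818174 17.57583746] [-0.11354539  1.24776603 -0.01962596] 0.0344315530618942 28.31019985183957 [0.49999316 0.16446465 0.07804149]
```

View pics/g1.png

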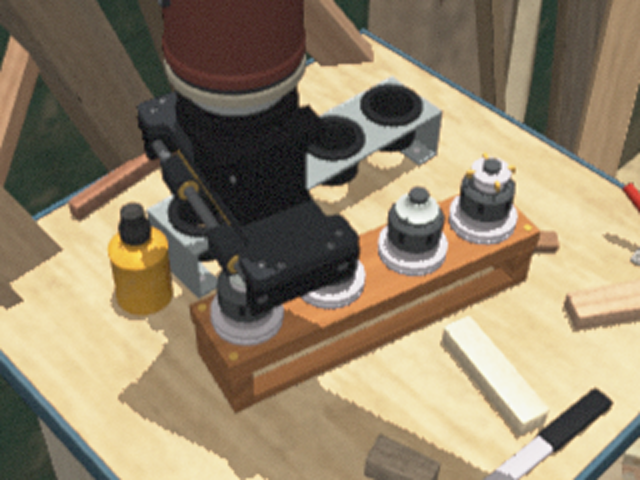

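The scene view shows the gripper over holder 1, with the width shrinking below 44 mm and an upward force. That isn't a clean grasp, so I'll open and look.

To row units: -25 mm / 500 = -0.05, -10 mm / 500 = -0.02.

Call:
step_arm:
  targets:
    - [-1,[0,0,0],0]
    - [-1,[0,0,0],0]
    - [-1,[0,0,0],0]
    - [-1,[0,0,0],0]
    - [-1,[0,0,0],0]
    - [-1,[0,0,-0.02],0]
    - [-1,[0,0,-0.05],0]
    - [-1,[0,0,-0.05],0]
    - [-1,[0,0,-0.05],0]

```text
t: 4.95
ee_pos: [0.4986, 0.1641, 0.1016]
orientation: [3.142, -0.0, 1.318]
force: [-0.2, -0.4, -0.5]
width: 0.0869
grasp_force: 0.0
```

```bash
python3 - <<'E'
from h import *
s=manip.read_state(); print(s["force"],s["width"],s["ee_pos"])
f=grab("wrist","w2")
print(proj(f,[s["ee_pos"],[.4979,.1643,.072],[.4979,.1643,.106]]).round(0))
E
```

```text
[-0.15403388 -0.36851674 -0.47064497] 0.0869039898328852 [0.49857272 0.16409512 0.10162429]
[[329. 279.]
 [328. 258.]
 [328. 282.]]
```

View pics/w2.png

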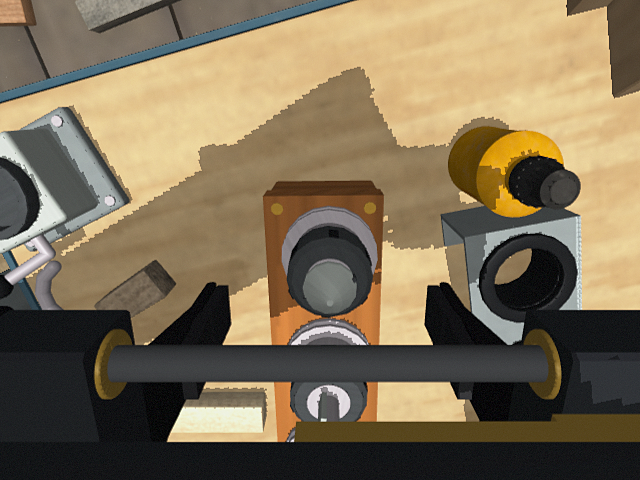

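Holder 1 is still upright, at about (330,265). The fingertips appear to end near row 285–330 with inner edges at columns 229 and 427, which is about 30 mm short of the reported TCP. I'll check the tool tip in the scene view.

To row units: -100 mm / 500 = -0.2, -80 mm / 500 = -0.16.

Call:
step_arm:
  targets:
    - [-1,[0,0,-0.08],0]
    - [-1,[0,0,-0.16],0]
    - [-1,[0,0,-0.2],0]
    - [-1,[0,0,-0.2],0]
    - [-1,[0,0,-0.2],0]

```text
t: 5.62
ee_pos: [0.498, 0.1638, 0.2003]
orientation: [-3.14, 0.001, 1.318]
force: [0.2, -0.2, -0.7]
width: 0.0872
grasp_force: 0.0
```

```bash
python3 - <<'E'
from h import *
s=manip.read_state(); print(s["ee_pos"],s["orientation"],manip.grip_depth)
f=grab("scene"); 
M=R.from_euler("xyz",s["orientation"]).as_matrix()
x0,y0=150,60
im=cv2.resize(f["image"][y0:y0+240,x0:x0+320],None,fx=2.4,fy=2.4,interpolation=cv2.INTER_CUBIC)
P=[s["ee_pos"]+M@np.array(v) for v in[(0,0,0),(0,.0435,0),(0,-.0435,0),(0,.0435,-.03),(0,-.0435,-.03)]]
q=(proj(f,P)-[x0,y0])*2.4; print(q.round(0))
for a in q: cv2.circle(im,tuple(int(v) for v in a),4,(255,0,0),1)
cv2.imwrite("pics/g2.png",im[:,:,::-1])
E
```

```text
[0.49798896 0.16384451 0.2003179 ] [-3.14038484e+00  1.16957058e-03  1.31763464e+00] -0.0187
[[360. 367.]
 [326. 322.]
 [395. 416.]
 [323. 283.]
 [394. 376.]]
```

View pics/g2.png

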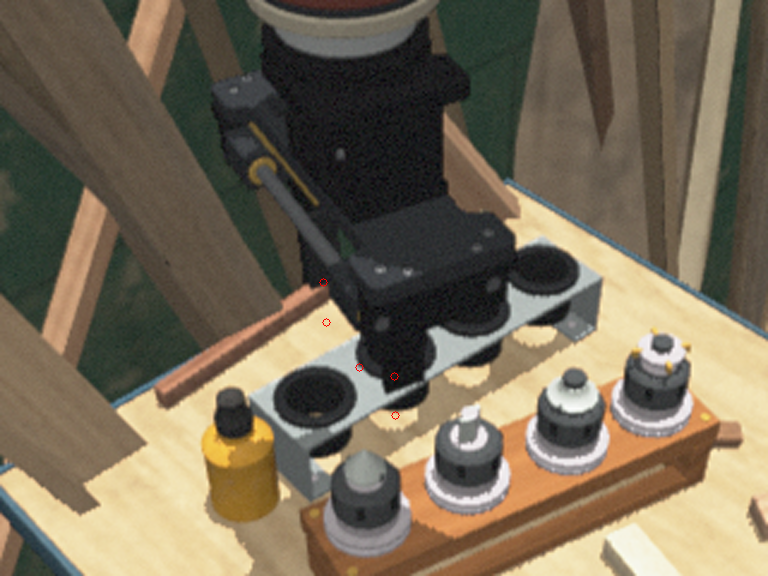

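The scene view shows the near finger ending at crop (402,390), while the reported TCP projects to (395,416). The wrist view agrees, so the real fingertips sit about 26 mm above the reported TCP (z only). The first squeeze therefore caught the nut's top edge. I'll descend to a reported z of about 0.054.

To row units: 146 mm / 500 = 0.292, 135 mm / 500 = 0.27.

Call:
step_arm:
  targets:
    - [-1,[0,0.001,0.08],0]
    - [-1,[0,0.001,0.16],0]
    - [-1,[0,0.001,0.23],0]
    - [-1,[0,0.001,0.27],0]
    - [-1,[0,0.001,0.292],0]
    - [-1,[0,0.001,0.292],0]
    - [1,[0,0.001,0.292],0]
    - [1,[0,0.001,0.292],0]
    - [1,[0,0.001,0.292],0]
    - [1,[0,0.001,0.292],0]
    - [1,[0,0.001,0.292],0]

```text
t: 7.05
ee_pos: [0.4991, 0.1639, 0.0556]
orientation: [3.142, -0.0, 1.317]
force: [-0.6, -0.3, 0.5]
width: 0.0452
grasp_force: 0.0
```

To row units: -15 mm / 500 = -0.03, -8 mm / 500 = -0.016.

Call:
step_arm:
  targets:
    - [1,[0,0,0],0]
    - [1,[0,0,0],0]
    - [1,[0,0,0],0]
    - [1,[0,0,-0.016],0]
    - [1,[0,0,-0.03],0]
    - [1,[0,0,-0.03],0]

```text
t: 7.8
ee_pos: [0.4995, 0.1641, 0.0712]
orientation: [3.141, -0.001, 1.318]
force: [0.1, 0.6, -2.9]
width: 0.0433
grasp_force: 25.0
```

```bash
python3 - <<'E'
from h import *
s=manip.read_state(); print(s["ee_pos"],s["wrist_torque"],s["width"])
f=grab("wrist"); g=grab("scene")
a=cv2.resize(f["image"][120:420,150:510],(480,400)); b=cv2.resize(g["image"][180:380,220:380],(320,400))
cv2.imwrite("pics/g3.png",np.hstack([a,b])[:,:,::-1])
E
```

```text
[0.4994505  0.16410327 0.07122868] [-0.14888387  0.06325984 -0.0435344 ] 0.043338148568040434
```

View pics/g3.png

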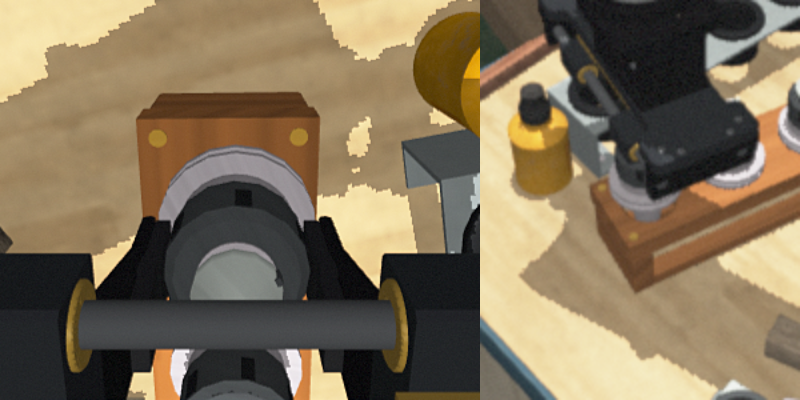

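The holder is gripped cleanly: width 43 mm, 25 N, about 3 N of weight, and the flange is clear of the carrier. I'll lift and carry it to cup_4.

To row units: -125 mm / 500 = -0.25, -110 mm / 500 = -0.22.

Call:
step_arm:
  targets:
    - [1,[0,0,-0.07],0]
    - [1,[0,0,-0.15],0]
    - [1,[0,0,-0.22],0]
    - [1,[0,0,-0.25],0]
    - [1,[0,0,-0.25],0]

```text
t: 8.52
ee_pos: [0.4993, 0.164, 0.1955]
orientation: [3.141, -0.001, 1.318]
force: [-0.5, 0.7, -4.3]
width: 0.0437
grasp_force: 25.0
```

```bash
python3 - <<'E'
from h import *
for c in [(.6012,-.1068)]: delta(c,1.514,.1956)
E
```

```text
t 8.525 shift [-2.367e+02  1.665e+02 -1.000e-01] turn -11.25
```

To row units: -236.5 mm / 500 = -0.473, -222 mm / 500 = -0.444, -11.2 degrees / 120 = -0.0933.

Call:
step_arm:
  targets:
    - [1,[-0.024,0.016,0],-0.0042]
    - [1,[-0.072,0.05,0],-0.0167]
    - [1,[-0.136,0.096,0],-0.0292]
    - [1,[-0.2,0.14,0],-0.0417]
    - [1,[-0.264,0.186,0],-0.0542]
    - [1,[-0.328,0.23,0],-0.0667]
    - [1,[-0.392,0.276,0],-0.0792]
    - [1,[-0.444,0.312,0],-0.0875]
    - [1,[-0.473,0.333,0],-0.0933]
    - [1,[-0.473,0.333,0],-0.0933]
    - [1,[-0.473,0.333,0],-0.0933]

```text
t: 9.9
ee_pos: [0.6004, -0.1057, 0.1942]
orientation: [-3.14, -0.0, 1.513]
force: [0.2, -0.1, -3.2]
width: 0.0433
grasp_force: 25.0
```

```bash
python3 - <<'E'
from h import *
s=manip.read_state();print(s["joint_vel"].round(3),s["wrist_torque"])
delta([.6012,-.1068],1.514,.0556)
f=grab("wrist");t=grab("top");g=grab("scene")
print("cup4 in wrist",proj(f,[.6012,-.1068,.062]),proj(g,[.6012,-.1068,.062]))
a=cv2.resize(f["image"][100:400,180:480],(400,400)); 
u,v=proj(g,[.6012,-.1068,.12])[0].astype(int); b=cv2.resize(g["image"][v-80:v+80,u-80:u+80],(400,400))
cv2.imwrite("pics/p1.png",np.hstack([a,b])[:,:,::-1])
E
```

```text
[-0.011 -0.012 -0.001 -0.005  0.003  0.002  0.001] [-0.04684109  0.03812597 -0.01384038]
t 9.9 shift [ -1.    1.2 138.6] turn -0.04
cup4 in wrist [[329.82250795 214.75025992]] [[374.70390049 171.29778512]]
```

View pics/p1.png

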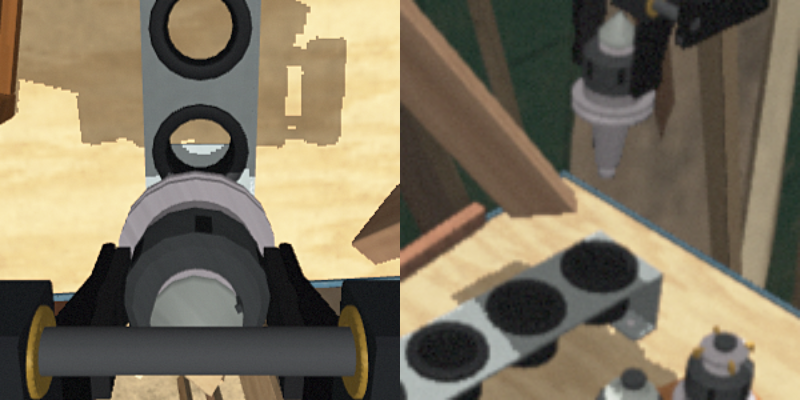

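The holder hangs upright over cup_4, whose ring is at wrist crop (200,155), exactly where the prediction puts it. I'll lower it partway and check.

Call:
step_arm:
  targets:
    - [1,[-0.002,0.002,0.03],0]
    - [1,[-0.002,0.002,0.08],0]
    - [1,[-0.002,0.002,0.14],0]
    - [1,[-0.002,0.002,0.18],0]
    - [1,[-0.002,0.002,0.2],0]
    - [1,[-0.002,0.002,0.2],0]
    - [1,[-0.002,0.002,0.2],0]

```text
t: 10.92
ee_pos: [0.6026, -0.1081, 0.0965]
orientation: [3.14, 0.0, 1.513]
force: [-0.3, -0.1, -2.6]
width: 0.0435
grasp_force: 25.0
```

```bash
python3 - <<'E'
from h import *
s=manip.read_state();print(s["force"],s["wrist_torque"])
d,_=delta([.6012,-.1068],1.514,.0556)
f=grab("wrist");g=grab("scene")
zo=.062+s["ee_pos"][2]-.0556
im=g["image"].copy()
for im,F in((f["image"],f),(g["image"],g)):
    for z in(zo,zo+.01,.062):
        c=(.6012,-.1068) if z==.062 else s["ee_pos"][:2]
        r=.03 if z==.062 else .028
        P=[(c[0]+r*np.cos(a),c[1]+r*np.sin(a),z) for a in np.linspace(0,6.28,40)]
        cv2.polylines(im,[np.int32(proj(F,P)*16)],True,(255,0,0) if z!=.062 else (0,255,0),1,cv2.LINE_AA,4)
a=cv2.resize(f["image"][100:400,180:480],(400,400)); u,v=proj(g,[.6012,-.1068,.09])[0].astype(int); b=cv2.resize(g["image"][v-60:v+60,u-60:u+60],(400,400))
cv2.imwrite("pics/p2.png",np.hstack([a,b])[:,:,::-1])
E
```

```text
[-0.32931297 -0.12584761 -2.59123599] [-0.09151221  0.02617942  0.00492589]
t 10.925 shift [ 1.2 -1.5 40.9] turn -0.06
```

View pics/p2.png

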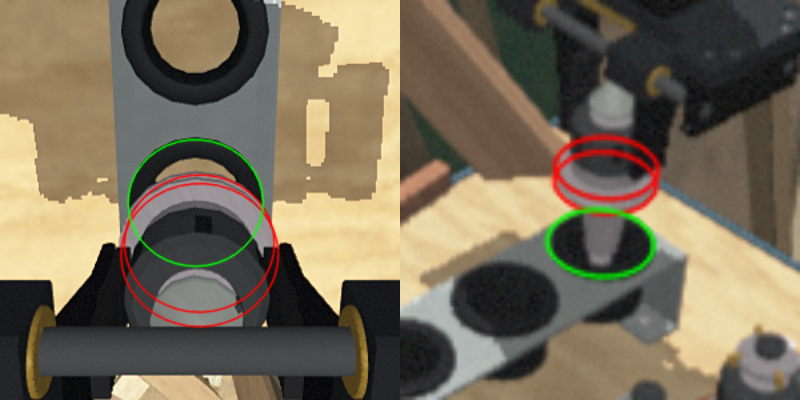

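The overlays match both views: the flange (red) sits concentric above the cup_4 rim (green), with the shank inside the rim. I'll lower it to the seat.

To row units: 38 mm / 500 = 0.076, 37 mm / 500 = 0.074.

Call:
step_arm:
  targets:
    - [1,[0.002,-0.002,0.02],0]
    - [1,[0.002,-0.002,0.04],0]
    - [1,[0.002,-0.002,0.06],0]
    - [1,[0.002,-0.002,0.07],0]
    - [1,[0.002,-0.002,0.074],0]
    - [1,[0.002,-0.002,0.076],0]
    - [1,[0.002,-0.002,0.076],0]

```text
t: 11.9
ee_pos: [0.6012, -0.1068, 0.0578]
orientation: [3.141, 0.0, 1.513]
force: [-0.1, -0.4, -2.7]
width: 0.0433
grasp_force: 25.0
```

To row units: 3 mm / 500 = 0.006, 2 mm / 500 = 0.004.

Call:
step_arm:
  targets:
    - [1,[0,0,0.002],0]
    - [1,[0,0,0.004],0]
    - [1,[0,0,0.006],0]
    - [1,[0,0,0.006],0]

```text
t: 12.4
ee_pos: [0.6012, -0.1067, 0.0557]
orientation: [3.141, -0.001, 1.513]
force: [-4.9, 2.3, 8.5]
width: 0.0436
grasp_force: 25.0
```

Contact: the flange is seated at the expected height. Release and rise.

To row units: -135 mm / 500 = -0.27, -100 mm / 500 = -0.2.

Call:
step_arm:
  targets:
    - [-1,[0,0,0],0]
    - [-1,[0,0,0],0]
    - [-1,[0,0,0],0]
    - [-1,[0,0,0],0]
    - [-1,[0,0,-0.04],0]
    - [-1,[0,0,-0.12],0]
    - [-1,[0,0,-0.2],0]
    - [-1,[0,0,-0.27],0]
    - [-1,[0,0,-0.27],0]
    - [-1,[0,0,-0.27],0]

```text
t: 13.65
ee_pos: [0.6009, -0.1068, 0.19]
orientation: [3.141, -0.0, 1.513]
force: [0.7, -0.1, -0.8]
width: 0.0867
grasp_force: 0.0
```

```bash
python3 - <<'E'
from h import *
delta([.481,.0934],1.318,.19)
f=grab("wrist","w5")
g=f["image"]; print(proj(f,[[.6012,-.1068,.072],[.6012,-.1068,.062]]).round(1))
m=cv2.inRange(cv2.cvtColor(g,cv2.COLOR_RGB2HSV),(0,0,135),(179,45,255)); m[330:]=0
k,l,st,c=cv2.connectedComponentsWithStats(m)
for i in range(1,k):
    if st[i,4]>150: print(st[i],c[i].round(0))
E
```

```text
t 13.65 shift [ 192.9 -131.3   -0. ] turn 11.17
[[328.8 218.2]
 [328.7 214.9]]
[ 279    0  100   94 3848] [332.  56.]
[  93    9   61   86 1248] [132.  54.]
[ 55  14  54  58 737] [88. 31.]
[  83  116   66   75 1080] [127. 149.]
[  49  138   50   49 1124] [ 76. 161.]
[ 287  182   76   70 1202] [319. 210.]
[345 228  26  24 369] [362. 242.]
[ 29 264  61  23 490] [ 57. 274.]
[  5 294  62  16 549] [ 39. 303.]
```

The placed flange spans about (287–371, 182–252) in the wrist view. Its centre is near (329,217), as predicted, so holder 1 is home in cup_4. On to holder 2.

To row units: 193 mm / 500 = 0.386, 100 mm / 500 = 0.2, 11.2 degrees / 120 = 0.0933.

Call:
step_arm:
  targets:
    - [-1,[0.04,-0.028,0],0.0083]
    - [-1,[0.12,-0.082,0],0.0292]
    - [-1,[0.2,-0.136,0],0.05]
    - [-1,[0.28,-0.19,0],0.0667]
    - [-1,[0.356,-0.242,0],0.0833]
    - [-1,[0.386,-0.263,0],0.0933]
    - [-1,[0.386,-0.263,0],0.0933]
    - [-1,[0.386,-0.263,0],0.0933]

```text
t: 14.7
ee_pos: [0.4812, 0.0923, 0.1893]
orientation: [-3.141, 0.001, 1.317]
force: [-0.5, -0.6, 0.5]
width: 0.0869
grasp_force: 0.0
```

```bash
python3 - <<'E'
from h import *
delta([.481,.0934],1.318,.0556)
E
```

```text
t 14.7 shift [  1.1  -0.4 133.7] turn -0.07
```

To row units: 134 mm / 500 = 0.268, 130 mm / 500 = 0.26.

Call:
step_arm:
  targets:
    - [-1,[0.001,0,0.08],0]
    - [-1,[0.001,0,0.16],0]
    - [-1,[0.001,0,0.23],0]
    - [-1,[0.001,0,0.26],0]
    - [-1,[0.001,0,0.268],0]
    - [-1,[0.001,0,0.268],0]
    - [1,[0.001,0,0.268],0]
    - [1,[0.001,0,0.268],0]
    - [1,[0.001,0,0.268],0]
    - [1,[0.001,0,0.268],0]
    - [1,[0.001,0,0.268],0]
    - [1,[0.001,0,0.268],0]

```text
t: 16.2
ee_pos: [0.481, 0.094, 0.0556]
orientation: [3.142, 0.0, 1.318]
force: [0.2, -0.4, 0.8]
width: 0.0437
grasp_force: 25.0
```

Call:
step_arm:
  targets:
    - [1,[0,0,0],0]
    - [1,[0,0,0],0]
    - [1,[0,0,0],0]

```text
t: 16.58
ee_pos: [0.481, 0.094, 0.0556]
orientation: [-3.142, 0.0, 1.318]
force: [0.1, 0.0, -0.1]
width: 0.0433
grasp_force: 25.0
```

Good grasp. Lift, then compute the move to cup_3.

To row units: -140 mm / 500 = -0.28, -120 mm / 500 = -0.24.

Call:
step_arm:
  targets:
    - [1,[0,0,-0.02],0]
    - [1,[0,0,-0.08],0]
    - [1,[0,0,-0.16],0]
    - [1,[0,0,-0.24],0]
    - [1,[0,0,-0.28],0]
    - [1,[0,0,-0.28],0]
    - [1,[0,0,-0.28],0]

```text
t: 17.45
ee_pos: [0.4803, 0.0938, 0.1946]
orientation: [-3.14, 0.001, 1.318]
force: [0.0, -0.3, -2.8]
width: 0.0435
grasp_force: 25.0
```

```bash
python3 - <<'E'
from h import *
delta([.6055,-.0332],1.514,.1956)
E
```

```text
t 17.45 shift [-91.5 153.   -1.1] turn -11.26
```

To row units: 152.5 mm / 500 = 0.305, -91.5 mm / 500 = -0.183, -11.2 degrees / 120 = -0.0933.

Call:
step_arm:
  targets:
    - [1,[-0.014,0.024,0],-0.0083]
    - [1,[-0.048,0.08,0],-0.025]
    - [1,[-0.084,0.14,0],-0.0417]
    - [1,[-0.12,0.2,0],-0.0583]
    - [1,[-0.156,0.26,0],-0.0792]
    - [1,[-0.176,0.294,0],-0.0917]
    - [1,[-0.183,0.305,0],-0.0933]
    - [1,[-0.183,0.305,0],-0.0933]
    - [1,[-0.183,0.305,0],-0.0933]

```text
t: 18.58
ee_pos: [0.6052, -0.0319, 0.1952]
orientation: [-3.141, -0.0, 1.514]
force: [0.5, -0.1, -3.5]
width: 0.0432
grasp_force: 25.0
```

```bash
python3 - <<'E'
from h import *
delta([.6055,-.0332],1.514,.0556)
E
```

```text
t 18.575 shift [ -1.4   0.5 139.6] turn -0.02
```

Call:
step_arm:
  targets:
    - [1,[-0.001,0,0.03],0]
    - [1,[-0.001,0,0.09],0]
    - [1,[-0.001,0,0.15],0]
    - [1,[-0.001,0,0.2],0]
    - [1,[-0.001,0,0.23],0]
    - [1,[-0.001,0,0.25],0]
    - [1,[-0.001,0,0.264],0]
    - [1,[-0.001,0,0.27],0]
    - [1,[-0.001,0,0.272],0]
    - [1,[-0.001,0,0.272],0]
    - [1,[-0.001,0,0.272],0]

```text
t: 19.95
ee_pos: [0.6059, -0.0333, 0.0599]
orientation: [3.141, -0.0, 1.513]
force: [-0.8, -0.2, -3.1]
width: 0.0436
grasp_force: 25.0
```

To row units: 3 mm / 500 = 0.006, 2 mm / 500 = 0.004.

Call:
step_arm:
  targets:
    - [1,[0,0,0.002],0]
    - [1,[0,0,0.004],0]
    - [1,[0,0,0.006],0]
    - [1,[0,0,0.006],0]

```text
t: 20.45
ee_pos: [0.6056, -0.0333, 0.0564]
orientation: [-3.141, 0.0, 1.513]
force: [-0.1, -1.0, -4.0]
width: 0.0434
grasp_force: 25.0
```

Not yet in contact; continue 1 mm at a time.

To row units: 1.5 mm / 500 = 0.003, 1 mm / 500 = 0.002.

Call:
step_arm:
  targets:
    - [1,[0,0,0.002],0]
    - [1,[0,0,0.003],0]
    - [1,[0,0,0.003],0]

```text
t: 20.82
ee_pos: [0.6058, -0.0333, 0.0556]
orientation: [3.141, -0.0, 1.513]
force: [-3.6, 1.0, 4.4]
width: 0.0433
grasp_force: 25.0
```

Call:
step_arm:
  targets:
    - [-1,[0,0,0],0]
    - [-1,[0,0,0],0]
    - [-1,[0,0,0],0]
    - [-1,[0,0,0],0]
    - [-1,[0,0,-0.04],0]
    - [-1,[0,0,-0.12],0]
    - [-1,[0,0,-0.2],0]
    - [-1,[0,0,-0.27],0]
    - [-1,[0,0,-0.27],0]
    - [-1,[0,0,-0.27],0]

```text
t: 22.08
ee_pos: [0.6056, -0.0333, 0.1905]
orientation: [3.141, -0.0, 1.513]
force: [0.5, 1.1, -0.8]
width: 0.0868
grasp_force: 0.0
```

```bash
python3 - <<'E'
from h import *
delta([.4591,.0204],1.318,.19)
E
```

```text
t 22.075 shift [  45.2 -149.4    0.4] turn 11.17
```

To row units: -149.5 mm / 500 = -0.299, -140 mm / 500 = -0.28, 11.2 degrees / 120 = 0.0933.

Call:
step_arm:
  targets:
    - [-1,[0.01,-0.034,0],0.0083]
    - [-1,[0.03,-0.1,0],0.0333]
    - [-1,[0.052,-0.172,0],0.0542]
    - [-1,[0.072,-0.24,0],0.075]
    - [-1,[0.084,-0.28,0],0.0875]
    - [-1,[0.09,-0.299,0],0.0933]
    - [-1,[0.09,-0.299,0],0.0933]
    - [-1,[0.09,-0.299,0],0.0933]

```text
t: 23.08
ee_pos: [0.4592, 0.02, 0.1898]
orientation: [-3.141, 0.001, 1.318]
force: [0.1, 0.8, 0.1]
width: 0.0869
grasp_force: 0.0
```

```bash
python3 - <<'E'
from h import *
delta([.4591,.0204],1.318,.0556)
E
```

```text
t 23.075 shift [  0.5  -0.2 134.2] turn -0.03
```

To row units: 134 mm / 500 = 0.268, 130 mm / 500 = 0.26.

Call:
step_arm:
  targets:
    - [-1,[0,0,0.08],0]
    - [-1,[0,0,0.16],0]
    - [-1,[0,0,0.23],0]
    - [-1,[0,0,0.26],0]
    - [-1,[0,0,0.268],0]
    - [-1,[0,0,0.268],0]
    - [1,[0,0,0.268],0]
    - [1,[0,0,0.268],0]
    - [1,[0,0,0.268],0]
    - [1,[0,0,0.268],0]
    - [1,[0,0,0.268],0]
    - [1,[0,0,0.268],0]

```text
t: 24.58
ee_pos: [0.459, 0.0202, 0.0561]
orientation: [-3.142, 0.0, 1.318]
force: [-0.2, -0.8, 1.3]
width: 0.0437
grasp_force: 25.2
```

Call:
step_arm:
  targets:
    - [1,[0,0,0],0]
    - [1,[0,0,0],0]
    - [1,[0,0,0],0]

```text
t: 24.95
ee_pos: [0.459, 0.0203, 0.0561]
orientation: [-3.141, -0.0, 1.318]
force: [-0.7, 1.0, 0.8]
width: 0.0435
grasp_force: 25.3
```

To row units: -140 mm / 500 = -0.28, -120 mm / 500 = -0.24.

Call:
step_arm:
  targets:
    - [1,[0,0,-0.02],0]
    - [1,[0,0,-0.08],0]
    - [1,[0,0,-0.16],0]
    - [1,[0,0,-0.24],0]
    - [1,[0,0,-0.28],0]
    - [1,[0,0,-0.28],0]
    - [1,[0,0,-0.28],0]

```text
t: 25.82
ee_pos: [0.4583, 0.02, 0.1951]
orientation: [-3.14, 0.001, 1.318]
force: [-0.7, -0.5, -4.6]
width: 0.0432
grasp_force: 25.2
```

```bash
python3 - <<'E'
from h import *
delta([.6094,.0403],1.514,.1956)
E
```

```text
t 25.825 shift [ 57.5 141.2  -0.8] turn -11.26
```

To row units: 141 mm / 500 = 0.282, 136 mm / 500 = 0.272, -11.2 degrees / 120 = -0.0933.

Call:
step_arm:
  targets:
    - [1,[0.01,0.024,0],-0.0083]
    - [1,[0.032,0.078,0],-0.025]
    - [1,[0.056,0.136,0],-0.0417]
    - [1,[0.078,0.194,0],-0.0583]
    - [1,[0.098,0.242,0],-0.0792]
    - [1,[0.11,0.272,0],-0.0917]
    - [1,[0.114,0.282,0],-0.0933]
    - [1,[0.114,0.282,0],-0.0933]
    - [1,[0.114,0.282,0],-0.0933]

```text
t: 26.95
ee_pos: [0.6091, 0.0399, 0.1959]
orientation: [-3.141, -0.0, 1.512]
force: [0.2, -0.3, -4.6]
width: 0.0431
grasp_force: 25.2
```

```bash
python3 - <<'E'
from h import *
delta([.6094,.0403],1.514,.0556)
E
```

```text
t 26.95 shift [  0.4   0.3 140.3] turn -0.09
```

To row units: 137 mm / 500 = 0.274, 136 mm / 500 = 0.272.

Call:
step_arm:
  targets:
    - [1,[0.001,0,0.03],0]
    - [1,[0.001,0,0.09],0]
    - [1,[0.001,0,0.15],0]
    - [1,[0.001,0,0.2],0]
    - [1,[0.001,0,0.23],0]
    - [1,[0.001,0,0.25],0]
    - [1,[0.001,0,0.264],0]
    - [1,[0.001,0,0.272],0]
    - [1,[0.001,0,0.274],0]
    - [1,[0.001,0,0.274],0]
    - [1,[0.001,0,0.274],0]

```text
t: 28.32
ee_pos: [0.6101, 0.0406, 0.0594]
orientation: [3.141, -0.0, 1.513]
force: [-0.1, -0.4, -4.6]
width: 0.0435
grasp_force: 25.2
```

To row units: 3 mm / 500 = 0.006, 2 mm / 500 = 0.004.

Call:
step_arm:
  targets:
    - [1,[0,0,0.002],0]
    - [1,[0,0,0.004],0]
    - [1,[0,0,0.006],0]
    - [1,[0,0,0.006],0]

```text
t: 28.82
ee_pos: [0.6098, 0.0406, 0.0562]
orientation: [-3.142, -0.0, 1.513]
force: [-1.4, 0.0, -0.8]
width: 0.0436
grasp_force: 25.2
```

Light contact is starting (the force went from −4.6 to −0.8). A final millimetre, then release.

To row units: -134 mm / 500 = -0.268, -100 mm / 500 = -0.2.

Call:
step_arm:
  targets:
    - [1,[0,0,0.001],0]
    - [1,[0,0,0.002],0]
    - [1,[0,0,0.002],0]
    - [-1,[0,0,0.002],0]
    - [-1,[0,0,0.002],0]
    - [-1,[0,0,0.002],0]
    - [-1,[0,0,0.002],0]
    - [-1,[0,0,-0.04],0]
    - [-1,[0,0,-0.12],0]
    - [-1,[0,0,-0.2],0]
    - [-1,[0,0,-0.268],0]
    - [-1,[0,0,-0.268],0]

```text
t: 30.32
ee_pos: [0.6118, 0.0403, 0.1943]
orientation: [3.136, -0.002, 1.513]
force: [-0.2, -0.0, -0.3]
width: 0.0871
grasp_force: 0.0
```

```bash
python3 - <<'E'
from h import *
delta([.4423,-.0477],1.318,.19)
E
```

```text
t 30.325 shift [ -97.7 -164.1    3.2] turn 11.15
```

To row units: -162.5 mm / 500 = -0.325, -151 mm / 500 = -0.302, 11.2 degrees / 120 = 0.0933.

Call:
step_arm:
  targets:
    - [-1,[-0.02,-0.034,0],0.0083]
    - [-1,[-0.064,-0.106,0],0.0333]
    - [-1,[-0.108,-0.18,0],0.0542]
    - [-1,[-0.152,-0.252,0],0.075]
    - [-1,[-0.182,-0.302,0],0.0875]
    - [-1,[-0.195,-0.325,0],0.0933]
    - [-1,[-0.195,-0.325,0],0.0933]
    - [-1,[-0.195,-0.325,0],0.0933]

```text
t: 31.32
ee_pos: [0.4424, -0.0471, 0.1902]
orientation: [3.141, -0.0, 1.318]
force: [0.7, 0.5, -0.2]
width: 0.0872
grasp_force: 0.0
```

```bash
python3 - <<'E'
from h import *
delta([.4423,-.0477],1.318,.0556)
E
```

```text
t 31.325 shift [ -0.6   0.  134.6] turn 0.0
```

To row units: 134.5 mm / 500 = 0.269, 130 mm / 500 = 0.26.

Call:
step_arm:
  targets:
    - [-1,[0,0,0.08],0]
    - [-1,[0,0,0.16],0]
    - [-1,[0,0,0.23],0]
    - [-1,[0,0,0.26],0]
    - [-1,[0,0,0.269],0]
    - [-1,[0,0,0.269],0]
    - [1,[0,0,0.269],0]
    - [1,[0,0,0.269],0]
    - [1,[0,0,0.269],0]
    - [1,[0,0,0.269],0]
    - [1,[0,0,0.269],0]
    - [1,[0,0,0.269],0]

```text
t: 32.83
ee_pos: [0.4421, -0.0474, 0.0556]
orientation: [3.141, 0.0, 1.317]
force: [0.2, 0.3, 0.3]
width: 0.0432
grasp_force: 25.0
```

Call:
step_arm:
  targets:
    - [1,[0,0,0],0]
    - [1,[0,0,0],0]
    - [1,[0,0,0],0]

```text
t: 33.2
ee_pos: [0.4421, -0.0474, 0.0556]
orientation: [3.141, 0.0, 1.318]
force: [0.2, -0.3, 0.1]
width: 0.0428
grasp_force: 25.0
```

To row units: -140 mm / 500 = -0.28, -120 mm / 500 = -0.24.

Call:
step_arm:
  targets:
    - [1,[0,0,-0.02],0]
    - [1,[0,0,-0.08],0]
    - [1,[0,0,-0.16],0]
    - [1,[0,0,-0.24],0]
    - [1,[0,0,-0.28],0]
    - [1,[0,0,-0.28],0]
    - [1,[0,0,-0.28],0]

```text
t: 34.08
ee_pos: [0.4412, -0.0475, 0.1946]
orientation: [-3.14, 0.001, 1.317]
force: [-0.3, -0.3, -4.4]
width: 0.0436
grasp_force: 25.0
```

```bash
python3 - <<'E'
from h import *
delta([.6138,.1138],1.514,.1956)
E
```

```text
t 34.075 shift [199.4 126.7  -1.3] turn -11.26
```

To row units: 199 mm / 500 = 0.398, 192 mm / 500 = 0.384, -11.2 degrees / 120 = -0.0933.

Call:
step_arm:
  targets:
    - [1,[0.03,0.019,0],-0.0083]
    - [1,[0.09,0.058,0],-0.025]
    - [1,[0.154,0.098,0],-0.0417]
    - [1,[0.218,0.138,0],-0.0542]
    - [1,[0.282,0.18,0],-0.0667]
    - [1,[0.346,0.22,0],-0.0792]
    - [1,[0.384,0.244,0],-0.0917]
    - [1,[0.398,0.253,0],-0.0933]
    - [1,[0.398,0.253,0],-0.0933]
    - [1,[0.398,0.253,0],-0.0933]

```text
t: 35.33
ee_pos: [0.6137, 0.1124, 0.1954]
orientation: [-3.141, 0.0, 1.511]
force: [0.7, 0.3, -4.4]
width: 0.0432
grasp_force: 25.0
```

```bash
python3 - <<'E'
from h import *
delta([.6138,.1138],1.514,.0556)
E
```

```text
t 35.325 shift [1.500e+00 1.000e-01 1.398e+02] turn -0.15
```

To row units: 137 mm / 500 = 0.274, 136 mm / 500 = 0.272.

Call:
step_arm:
  targets:
    - [1,[0.001,0,0.03],0]
    - [1,[0.001,0,0.09],0]
    - [1,[0.001,0,0.15],0]
    - [1,[0.001,0,0.2],0]
    - [1,[0.001,0,0.23],0]
    - [1,[0.001,0,0.25],0]
    - [1,[0.001,0,0.264],0]
    - [1,[0.001,0,0.272],0]
    - [1,[0.001,0,0.274],0]
    - [1,[0.001,0,0.274],0]
    - [1,[0.001,0,0.274],0]

```text
t: 36.7
ee_pos: [0.6146, 0.1141, 0.0589]
orientation: [3.141, -0.0, 1.513]
force: [-0.3, 0.2, -3.7]
width: 0.0436
grasp_force: 25.0
```

To row units: 3 mm / 500 = 0.006, 2 mm / 500 = 0.004.

Call:
step_arm:
  targets:
    - [1,[0,0,0.002],0]
    - [1,[0,0,0.004],0]
    - [1,[0,0,0.006],0]
    - [1,[0,0,0.006],0]

```text
t: 37.2
ee_pos: [0.6144, 0.1141, 0.0557]
orientation: [-3.142, -0.0, 1.513]
force: [-1.3, -0.5, -0.2]
width: 0.0433
grasp_force: 25.0
```

Contact is starting. Nudge down, release, rise, and back off toward the robot.

To row units: -134 mm / 500 = -0.268, -100 mm / 500 = -0.2.

Call:
step_arm:
  targets:
    - [1,[0,0,0.001],0]
    - [1,[0,0,0.002],0]
    - [1,[0,0,0.002],0]
    - [-1,[0,0,0.002],0]
    - [-1,[0,0,0.002],0]
    - [-1,[0,0,0.002],0]
    - [-1,[0,0,0.002],0]
    - [-1,[0,0,-0.04],0]
    - [-1,[0,0,-0.12],0]
    - [-1,[0,0,-0.2],0]
    - [-1,[0,0,-0.268],0]
    - [-1,[0,0,-0.268],0]

```text
t: 38.7
ee_pos: [0.6163, 0.1139, 0.1939]
orientation: [3.136, -0.002, 1.513]
force: [-0.8, 0.9, -1.0]
width: 0.0868
grasp_force: 0.0
```

To row units: -140 mm / 500 = -0.28, -110 mm / 500 = -0.22.

Call:
step_arm:
  targets:
    - [-1,[0,-0.06,0],0]
    - [-1,[0,-0.14,0],0]
    - [-1,[0,-0.22,0],0]
    - [-1,[0,-0.28,0],0]
    - [-1,[0,-0.28,0],0]
    - [-1,[0,-0.28,0],0]

```text
t: 39.45
ee_pos: [0.4751, 0.1222, 0.1899]
orientation: [3.141, -0.001, 1.513]
force: [-0.3, -0.2, 0.5]
width: 0.0871
grasp_force: 0.0
```

```bash
python3 - <<'E'
from h import *
g=grab("top"); h=grab("scene")
for im,F in((g["image"],g),(h["image"],h)):
  for c in[(.6138,.1138),(.6094,.0403),(.6055,-.0332),(.6012,-.1068)]:
    P=[(c[0]+.028*np.cos(a),c[1]+.028*np.sin(a),.072) for a in np.linspace(0,6.28,40)]
    cv2.polylines(im,[np.int32(proj(F,P)*16)],True,(255,0,0),1,cv2.LINE_AA,4)
a=cv2.resize(g["image"][150:350,240:460],(440,400),interpolation=cv2.INTER_CUBIC); b=cv2.resize(h["image"][120:320,225:405],(360,400),interpolation=cv2.INTER_CUBIC)
cv2.imwrite("pics/end.png",np.hstack([a,b])[:,:,::-1])
E
```

```text
(no output)
```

View pics/end.png

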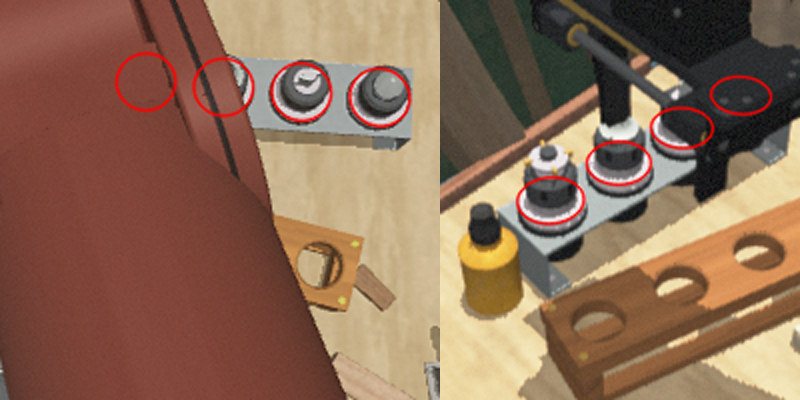

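All four holders sit flat on their rims, matching the red circles. Left to right in the rack they are disc, roundover, straight, vee: the reverse of the carrier. The bottle is in place and the gripper is clear, so I'm handing in.

```bash
python3 -c "
from bench import manip
print(manip.finish_job())"
```

```text
the job is handed in; nothing more can be done
None
```

The job is handed in at about 40 s of the 88 s allowed: the last pictures show all four holders seated upright in the rack in reverse order (disc, roundover, straight, vee from the left) and the glue bottle standing in place, but `finish_job()` returned no verdict.

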